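# Padlock the scissors chest

### The job

The scissors are put away for the day: pick up the open padlock, pass the free end of its shackle through the staple of the chest's hasp and swing the lock round until the staple sits in the bow, then press the lock gently home until the shackle is fully shut, and leave it lying flat on the chest. Do not strain the hasp, and leave the other things on the table where they are.

Things in the scene. Friction and masses are not known exactly. Their poses are not given: they have to be found in the camera images.
- chest: Plywood scissors chest, fixed, rigid: 300 mm long (its x), 200 wide, 90 high; origin under its centre. x points from the wooden front deck to the glazed lid. A steel hasp is let in flush with the flat top; only the staple stands up; its small screws bear no more than 20 N. The top is bare for 95 mm on the -x side of the staple and 95 mm to either side in y
- staple_near (a point): The staple is an upright U of round 5 mm steel bar in the chest's x-z plane: two bars 19 mm apart on centres (eye 14 mm wide, its axis is y), joined by an arch whose top is 29 mm above the chest top; eye 24 mm high at mid-width, 17 mm at its sides. This point: on the axis of the near (-x) bar, 12 mm above the chest top. Axes as the chest's
- staple_far (a point): On the axis of the staple's far bar, 19 mm along x from staple_near, 12 mm above the chest top. Axes as the chest's
- padlock_mid (a point): Centre of the brass body of the open padlock, lying flat (z up, same side always up); 38 mm (x) by 50 (y) by 22 thick (z), 0.27 kg in all. Grip it across y. The shackle comes out of the face at x = +19: round 8 mm steel bar at mid-thickness, two legs along x with centre lines at y = +17 and -17 mm and a half-round bow. The leg at y = +17 stays in the body
- bow (a point): Centre of the shackle's half-round bow (centre-line radius 17 mm), on the body's middle line at mid-thickness; rides with the shackle, 32 mm along x from padlock_mid when shut, 48 to 50 open. Axes as padlock_mid. The leg at y = -17 has the free rounded end, pointing back at the body. When open, a 12 to 14 mm gap is left between end and body; when shut, it is 4 mm inside
- shackle (a joint): How far the shackle is drawn out of the padlock body along x, m: 0 fully shut (hard stop), 0.018 fully open. Slides stiffly, about 10 N, no spring, stays where left. With the bow through the staple, pushing the body along its x so that the bow bears on the far bar slides it shut; leaning the free end on the staple earlier can shut it too soon
- glue_mid (a point): A white glue bottle, 38 mm across, 100 mm tall, half-way up it; a bystander
- bowl_mid (a point): A paper bowl, 110 mm across, 40 mm tall, half-way up it; a bystander
- tape_mid (a point): A roll of tape lying flat, 84 mm across, 24 mm tall, half-way up it; a bystander
Mind the look-alikes: they are no part of the job. Of the things like the part that bears padlock_mid, leave any that is black, red or turquoise; of the rest the larger one is meant.

How it is judged (in metres and radians):
On the way:
1. the open shackle is threaded and swung round: near bar inside the bow, far bar beyond it, the shackle still at least 10 mm open (horizontal distance between staple_near and bow below 0.0135 m and horizontal distance between staple_far and bow above 0.0195 m and x of staple_far in the frame of bow above 0.015 m and z of staple_near in the frame of bow between -0.008 and 0.012 m and value of joint shackle above 0.01 m), for 0.1 s.
At the end, for the whole second after the job is handed in: the shackle is shut to within 1.5 mm with the staple's near bar inside it and the far bar outside, the padlock let go and lying flat (within 7 degrees) and at rest on top of the chest (value of joint shackle below 0.0015 m and x of staple_near in the frame of padlock_mid between 0.019 and 0.045 m and y of staple_near in the frame of padlock_mid between -0.014 and 0.014 m and (x of staple_far in the frame of padlock_mid above 0.049 m or y of staple_far in the frame of padlock_mid above 0.017 m or y of staple_far in the frame of padlock_mid below -0.017 m) and angle between padlock_mid's own z axis and vertical below 0.12 rad and z of padlock_mid in the frame of staple_near below 0.005 m and linear speed of padlock below 0.02 m/s); the robot touches nothing.
It fails at once if the padlock strains the hasp's staple with more than 20 N (contact force between padlock and staple above 20 N).
It fails at once if the robot presses on the chest with more than 40 N (contact force between any of the fingers, the arm and chest above 40 N).
It fails at once if a bystander is moved by more than 30 mm (distance of any of glue_mid, bowl_mid, tape_mid from where it was at the start of the episode above 0.03 m).
It also fails if it takes over 67 s, if anything falls off the work surface, if the arm or the gripper's body presses on something with over 40 N, if the wrist force passes 120 N, or if a joint passes its speed limit or range.

### The arm

A 6-joint arm with a two-finger parallel gripper is mounted at the origin on the work surface. World frame = base frame: x ahead of the robot, y to its left, z up, the work surface at z = 0. Lengths are in mm, angles in degrees, forces in N, time in s.
With the tool pointing down it reaches from about 350 to 850 mm from the base axis. Payload 8.1 kg.
Tool frame: the origin (TCP) lies between the finger pads; the fingertips stand 22 mm ahead of it and the grasp point (between the pads) lies 3 mm ahead of it; z points along the fingers, y is the direction in which the jaws open and shut (so a half turn about z gives the same grasp; the last joint's range is limited). The gripper opens to 85 mm and grips with 20 to 120 N. Pads are 22 mm wide; open, the fingers measure 114 mm over their backs; the gripper's body (76 mm by 85 mm) begins 54 mm behind the grasp point. The pads swing forward as they close: fully open they stand 13 mm farther back than shut.
Start: joints at [68.961, 7.471, 85.268, -0, 87.261, -4.893], TCP at [166.829, 576.345, 253.292] pointing down, gripper open.
Joint ranges: [-169.43, 169.43], [-51.17, 129.36], [1.28, 143.12], [-76.62, 256.62], [0, 156.53], [-152.29, 152.29]. Speed limits (degrees/s): [136.94, 136.94, 159.86, 180, 180, 180].

### API

Orientations are given as [roll, pitch, yaw] about the fixed x, y, z axes, in that order (R = Rz(yaw) Ry(pitch) Rx(roll)).
In Python, from bench import r gives the robot as it stands.
- The arm moves only by the tool drive_tool, never from a script. Its argument "moves" is a list of rows, each a list of 2 entries, a list of its own where there are three numbers: the shift along the world's x, y, z in mm, then the turn about the world's z in degrees. A call has exactly 8 rows; each row is the pose to reach, as a shift and turn from the pose commanded when the call began; what a row does not reach only later rows make up. A row lasts 1/12 s, in which the tool goes at most 41.7 mm and 7.16 degrees, less where a joint would pass 70% of its speed; a pose out of reach is approached as far as the arm can. A call with a gripper value outside its range is refused whole. "fingers" is the finger opening in mm, from 0 to 85.4, set as the call begins (left out, the last holds). The fingers move at their own pace and stop on an object; "squeeze" is the grip in N (left out, the last holds). Time passes only in rows, so rows that repeat a pose let the fingers close, or fill a call up. It gives the time, the measured TCP pose, the force and the opening at its end, in the units of the state.
- r.sense(): the state, without advancing time (a new reading comes with each control period).
- r.snapshot(name): name is "side" or "top" or "wrist"; returns a dict with "pixels" (384x512x3 uint8, red, green, blue), "camera_matrix" (3x3 intrinsics, pixels), "xyz" and "orientation" of the camera in the world. Camera axes: x right, y down, z forward; pixel columns grow to the right and rows downward; lengths in mm; the calibration is good to about 2 mm. A picture is of the moment at which its call begins. There is no depth.
- r.hand_in(): hands the job in, once; it reports no verdict.
The state is a dict: "time": time; "joint_pos": joint angles; "qd": joint speeds; "joint_efforts": joint torques, N m; "tool_pos": TCP position; "tcp_rot": TCP orientation; "ft_force": force on the tool from outside, world axes, zero at the start; "wrist_torque": the same for the moment, N m; "finger_gap": finger opening in mm.
Only numpy, scipy, OpenCV 4.12 (cv2) and the standard library are available. Lean on these libraries where they do the work, as an engineer would, in place of code of your own. Each camera call takes 0.05 s, during which the arm holds its last target.

## Working session

There is one attempt and no reset: what is moved stays moved. The work goes in short steps, Python scripts to look and compute and a tool call to move; the robot and the scene stay as the last step left them, time stands still between calls to the robot, and variables do not carry over. Pictures are saved under pics/ and viewed, and the job is handed in when it is done.

Besides the shell and the picture viewer there is one more tool, called by a JSON object that holds its "fn" and its "kwargs". drive_tool: Moves the arm, as the interface text tells. Its arguments: {"type":"object","properties":{"moves":{"type":"array","items":{"type":"array"}},"fingers":{"type":"number"},"squeeze":{"type":"number"}},"required":["moves"]}

```bash
ls; mkdir -p pics; cat > h.py <<'E'
import numpy as np, cv2, json
from scipy.spatial.transform import Rotation as R
from bench import r
def snap(n,f):
    s=r.snapshot(n); cv2.imwrite('pics/'+f+'.png',cv2.cvtColor(s['pixels'],cv2.COLOR_RGB2BGR))
    np.savez('pics/'+f+'.npz',K=s['camera_matrix'],t=s['xyz'],o=np.array(s['orientation'])); return s
def cam(f):
    d=np.load('pics/'+f+'.npz'); o=d['o']
    Rm=o if o.shape==(3,3) else R.from_euler('xyz',o,degrees=True).as_matrix()
    return d['K'],d['t'],Rm
def at(f,u,v,z):
    K,t,Rm=cam(f); d=Rm@np.linalg.solve(K,[u,v,1.]); return t+d*(z-t[2])/d[2]
def proj(f,p):
    K,t,Rm=cam(f); q=K@(Rm.T@(np.array(p)-t)); return q[:2]/q[2]
def tri(obs):
    A=np.zeros((3,3));b=np.zeros(3)
    for f,u,v in obs:
        K,t,Rm=cam(f); d=Rm@np.linalg.solve(K,[u,v,1.]); d/=np.linalg.norm(d); P=np.eye(3)-np.outer(d,d); A+=P;b+=P@t
    return np.linalg.solve(A,b)
def crop(f,x0,y0,x1,y1,k,out):
    im=cv2.imread('pics/'+f+'.png')[y0:y1,x0:x1]; im=cv2.resize(im,None,fx=k,fy=k,interpolation=cv2.INTER_CUBIC)
    for x in range((x0+19)//20*20,x1,20): cv2.putText(im,str(x),((x-x0)*k,10),0,.35,(0,0,255),1); cv2.line(im,((x-x0)*k,12),((x-x0)*k,18),(0,0,255),1)
    for y in range((y0+19)//20*20,y1,20): cv2.putText(im,str(y),(0,(y-y0)*k+4),0,.35,(0,0,255),1); cv2.line(im,(24,(y-y0)*k),(30,(y-y0)*k),(0,0,255),1)
    cv2.imwrite('pics/'+out+'.png',im)
E
python3 - <<'E'
from h import *
for n in('top','side','wrist'):
    s=snap(n,n+'0'); print(n,s['camera_matrix'],s['xyz'],s['orientation'])
print(r.sense())
E
```

```text
pics
top [[346.54092601   0.         249.52198091]
 [  0.         346.54092601 195.73196534]
 [  0.           0.           1.        ]] [ 370.22456195   -2.07577486 1056.50962664] [-169.08685011    0.22623948  -91.11398373]
side [[407.69664491   0.         250.67667883]
 [  0.         407.69664491 191.56137743]
 [  0.           0.           1.        ]] [ 173.11971871 -763.35129898  710.696672  ] [-126.08119579    1.47000281  -26.90515065]
wrist [[285.73940606   0.         257.97807189]
 [  0.         285.73940606 189.98135205]
 [  0.           0.           1.        ]] [ 87.28712431 598.88786905 371.62298861] [1.61330574e+02 9.92409079e-02 7.38605764e+01]
{'time': 0.15, 'joint_pos': array([ 6.89624282e+01,  7.50706160e+00,  8.53141199e+01,  1.79607095e-03,
        8.72617600e+01, -4.89388422e+00]), 'qd': array([-0.04765199, -0.17735861, -0.1999686 , -0.05728535, -0.07275963,
        0.086555  ]), 'joint_efforts': array([ 2.23129886e-03, -5.70058680e+01, -5.01159310e+01, -1.63292571e-04,
        9.57176147e-03, -2.24712451e-06]), 'tool_pos': array([166.66582709, 575.98598037, 252.47357465]), 'tcp_rot': array([-1.79917514e+02, -8.86313602e-03,  1.63856219e+02]), 'ft_force': array([ 0.51019849,  0.27487782, -0.56494554]), 'wrist_torque': array([ 0.06559585,  0.01399446, -0.03183609]), 'finger_gap': 85.68816186616235}
```

View pics/top0.png

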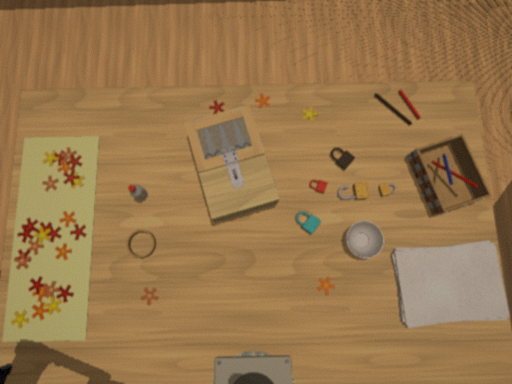

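View pics/side0.png

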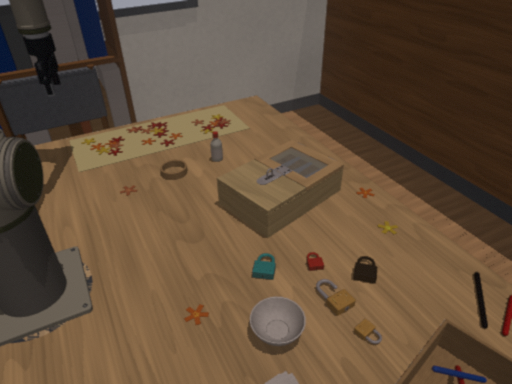

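View pics/wrist0.png

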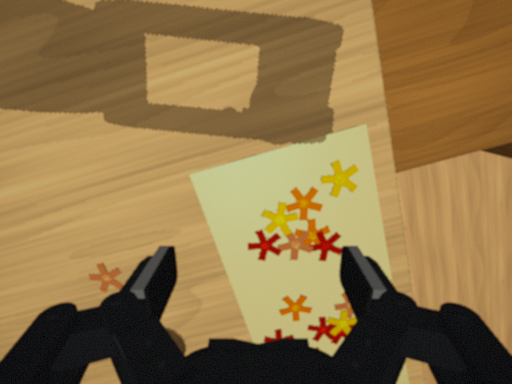

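```bash
python3 - <<'E'
from h import *
crop('top0',180,100,290,225,6,'c1'); crop('top0',290,130,410,230,6,'c2'); crop('side0',210,140,350,240,5,'c3'); crop('side0',240,240,390,350,5,'c4')
E
```

```text
(no output)
```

View pics/c1.png

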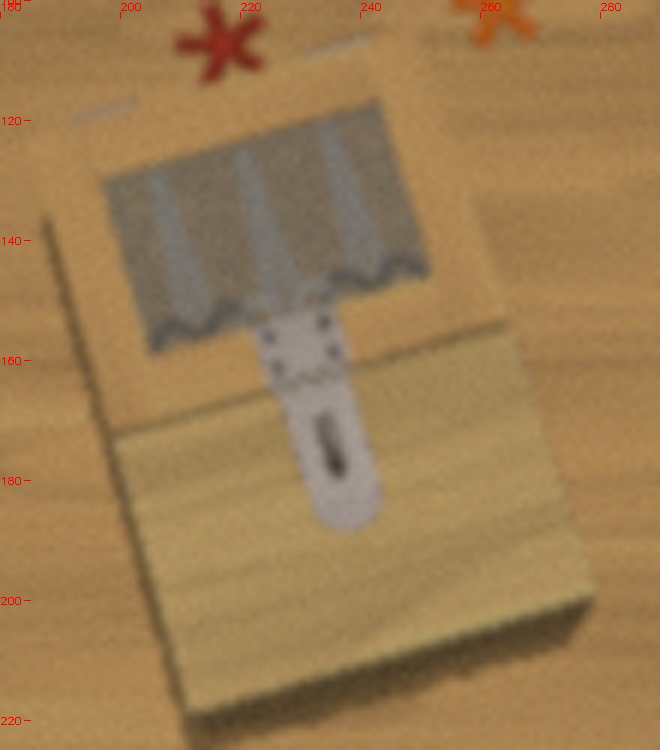

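View pics/c2.png

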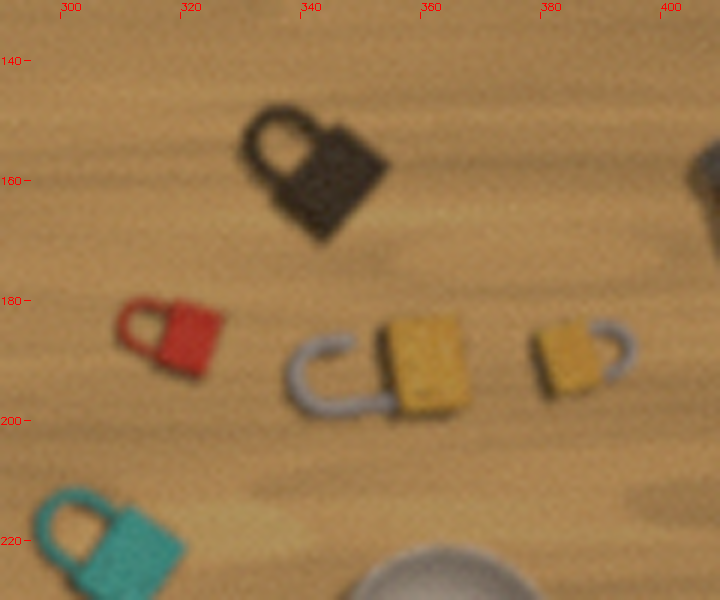

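View pics/c3.png

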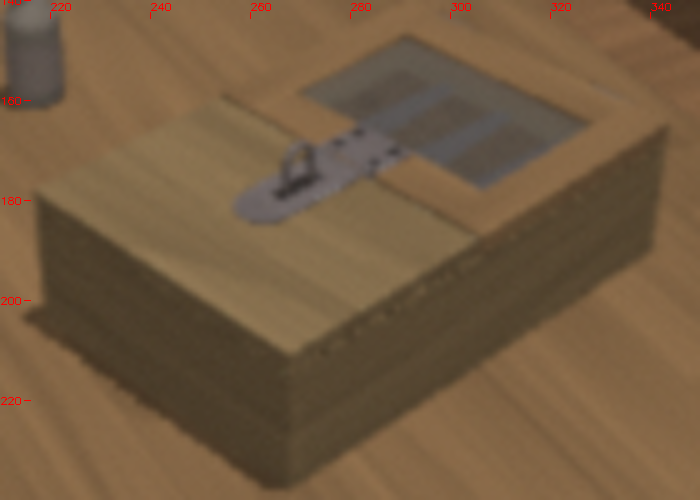

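View pics/c4.png

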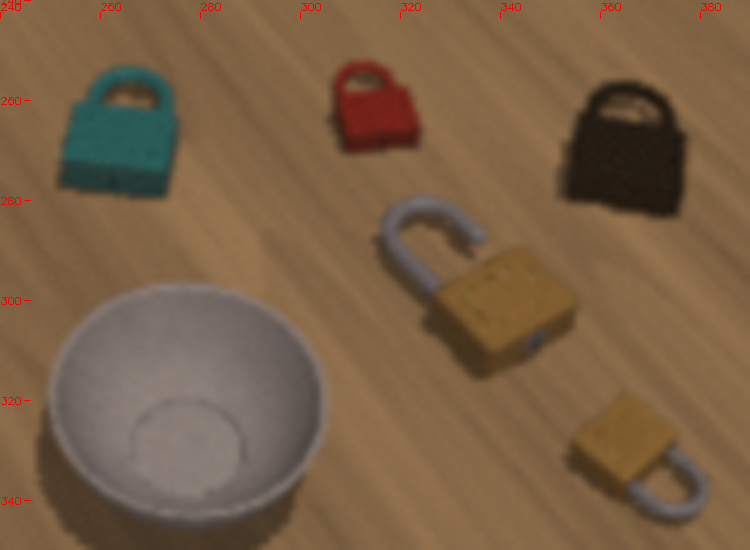

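```bash
python3 - <<'E'
from h import *
print('body corners z22'); P=[at('top0',u,v,22) for u,v in((354.8,184),(366.5,182.6),(367.7,198.2),(356.3,198.9))]
for p in P: print(p.round(1))
print('mid',np.mean(P,0)); e=[P[0]-P[1],P[3]-P[2]]; print([np.degrees(np.arctan2(q[1],q[0])) for q in e],[np.linalg.norm(q) for q in e], np.linalg.norm(P[0]-P[3]),np.linalg.norm(P[1]-P[2]))
e=[P[0]-P[3],P[1]-P[2]]; print([np.degrees(np.arctan2(q[1],q[0]))+90 for q in e])
print('bowtip',at('top0',338,192,11),'freeend',at('top0',348.3,187.3,11))
print('chest'); 
C=[at('top0',u,v,90) for u,v in((211,219),(278.5,199.3),(199,173),(264.5,154),(187.3,136))]
for p in C: print(p.round(1))
d=C[0]-C[1]; print(np.linalg.norm(d),np.degrees(np.arctan2(d[1],d[0]))-90)
d=C[4]-C[0]; print(np.linalg.norm(d),np.degrees(np.arctan2(d[1],d[0])))
for u,v in((234,168.5),(236.3,179)): print('slot',at('top0',u,v,90),at('top0',u,v,115))
# side staple feet
print('side corner',at('side0',268,211,90),at('side0',217,179,90))
print('tri corner',tri([('side0',268,211),('top0',278.5,199.3)]), tri([('side0',217,179),('top0',211,219)]))
E
```

```text
body corners z22
[ 599.7 -324.3   22. ]
[ 603.4 -360.4   22. ]
[ 554.9 -360.    22. ]
[ 553.4 -325.3   22. ]
mid [ 577.8551652  -342.47385231   22.        ]
[np.float64(95.78816003636061), np.float64(92.40815108127114)] [np.float64(36.255024187215525), np.float64(34.71284109363543)] 46.3381062945008 48.52721290751832
[np.float64(91.21318438412312), np.float64(89.51956652230915)]
bowtip [ 578.04057059 -274.18246564   11.        ] freeend [ 592.17105128 -306.9052947    11.        ]
chest
[492.3 107.5  90. ]
[544.7 -83.8  90. ]
[626.2 142.2  90. ]
[679.3 -47.8  90. ]
[739.1 177.6  90. ]
198.27079690486576 15.302531552688393
256.5660971280986 15.855299480110176
slot [637.50601768  41.3280936   90.        ] [630.59244309  40.20539737 115.        ]
slot [606.23555021  35.07416796  90.        ] [600.13082601  34.11323747 115.        ]
side corner [545.06761713 -87.95184061  90.        ] [490.67575205  99.41625758  90.        ]
tri corner [546.07862598 -84.35966374  86.79374367] [493.46685972 108.05321016  83.82998358]
```

{"fn": "drive_tool", "kwargs": {"moves": [[[24,-32,0],-6],[[48,-64,0],-12],[[72,-96,0],-18],[[96,-128,0],-24],[[120,-160,0],-30],[[144,-192,0],-36],[[168,-224,0],-42],[[192,-256,0],-48]], "fingers": 85}}

```text
time: 0.82
tool_pos: [359.4, 318.6, 253.1]
tcp_rot: [-180.0, -0.0, 115.6]
ft_force: [0.4, 0.3, 0.7]
finger_gap: 84.8
```

{"fn": "drive_tool", "kwargs": {"moves": [[[20,-36,0],-4],[[40,-72,0],-8],[[60,-108,0],-12],[[80,-144,0],-16],[[100,-180,0],-20],[[120,-216,0],-24],[[130,-250,0],-24],[[140,-290,0],-24]]}}

```text
time: 1.48
tool_pos: [499.1, 28.9, 253.0]
tcp_rot: [-180.0, -0.0, 91.8]
ft_force: [1.0, 0.3, -1.1]
finger_gap: 85.0
```

{"fn": "drive_tool", "kwargs": {"moves": [[[10,-40,0],0],[[20,-80,0],0],[[30,-120,0],0],[[40,-160,0],0],[[50,-200,0],0],[[60,-240,-10],0],[[70,-280,-20],0],[[75,-310,-40],0]]}}

```text
time: 2.15
tool_pos: [575.1, -283.4, 215.1]
tcp_rot: [179.8, 0.2, 91.8]
ft_force: [1.7, -0.2, 0.9]
finger_gap: 85.0
```

```bash
python3 - <<'E'
from h import *
s=r.sense(); print(s['time'],s['tool_pos'],s['tcp_rot'],s['joint_pos'])
for n in('wrist',): snap(n,n+'1')
E
```

```text
2.15 [ 575.10347055 -283.36936006  215.05882942] [1.79793204e+02 1.56594799e-01 9.17907047e+01] [-3.08002104e+01  1.46314158e+01  8.11860432e+01 -2.06643974e-02
  8.39239605e+01 -3.25890568e+01]
```

View pics/wrist1.png

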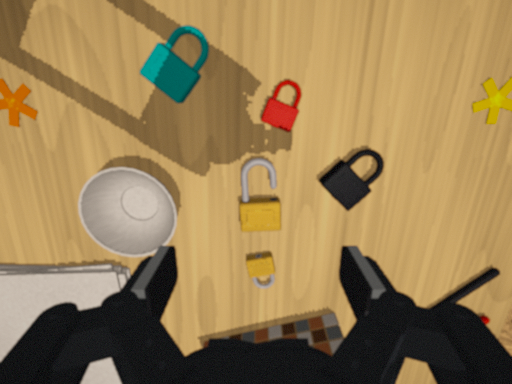

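```bash
python3 - <<'E'
from h import *
crop('wrist1',220,140,320,250,7,'c5')
E
```

```text
(no output)
```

View pics/c5.png

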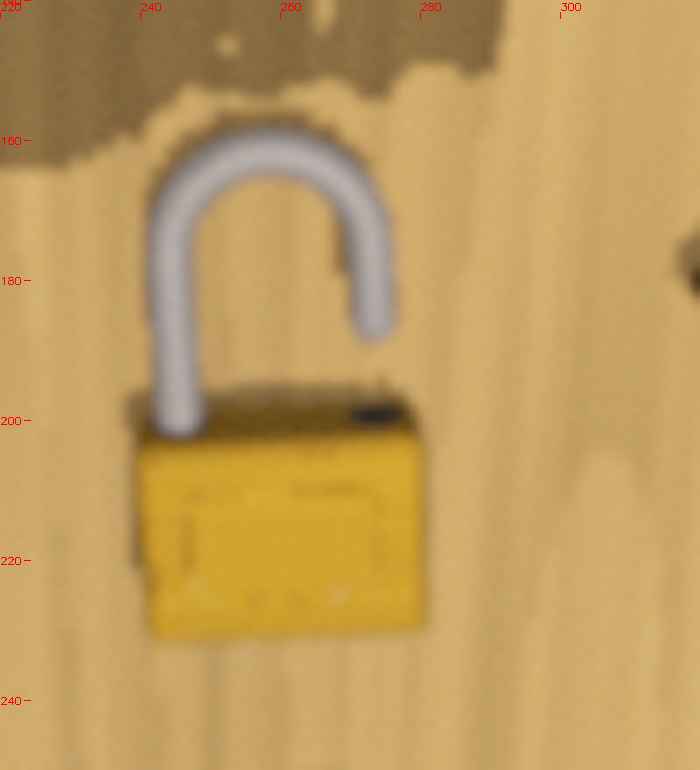

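```bash
python3 - <<'E'
from h import *
f='wrist1'
P=[at(f,u,v,22) for u,v in((239.8,203.2),(280.3,202),(281,229.8),(241.5,231.2))]
for p in P: print(p.round(1))
print('mid',np.mean(P,0))
for i,j in((0,3),(1,2)): d=P[i]-P[j]; print(np.linalg.norm(d),np.degrees(np.arctan2(d[1],d[0])))
for i,j in((1,0),(2,3)): d=P[i]-P[j]; print(np.linalg.norm(d),90+np.degrees(np.arctan2(d[1],d[0])))
print('bow top',at(f,259,158,15),'tip',at(f,273.3,188.5,11),'legs',at(f,244,180,12),at(f,273,180,12))
E
```

```text
[ 555.5 -324.2   22. ]
[ 602.9 -321.2   22. ]
[ 605.8 -357.3   22. ]
[ 558.  -360.6   22. ]
mid [ 580.52554365 -340.83589735   22.        ]
36.51248203673853 93.8618183401874
36.17305374327355 94.59136982725782
47.48129060340445 93.5505384651284
47.94124595367991 93.96269024904959
bow top [ 576.33153085 -271.1290008    15.        ] tip [ 594.6448857  -308.50099341   11.        ] legs [ 559.58552114 -298.67290316   12.        ] [ 593.70690951 -297.63290553   12.        ]
```

{"fn": "drive_tool", "kwargs": {"moves": [[[3,-30,-10],1],[[6,-61,-40],2],[[6,-61,-75],2],[[6,-61,-110],2],[[6,-61,-135],2],[[6,-61,-145],2],[[6,-61,-145],2],[[6,-61,-145],2]]}}

```text
time: 2.87
tool_pos: [580.0, -340.5, 68.8]
tcp_rot: [-180.0, -0.0, 93.9]
ft_force: [-0.2, -0.6, 1.7]
finger_gap: 85.1
```

```bash
python3 - <<'E'
from h import *
s=r.sense(); print(s['time'],s['tool_pos'],s['tcp_rot'],s['joint_pos'])
for n in('wrist','side'): snap(n,n+'2')
crop('side2',270,220,400,340,5,'c6')
E
```

```text
2.8667 [ 579.98405505 -340.53363926   68.75626417] [-1.79987606e+02 -1.11751541e-02  9.38673484e+01] [-3.47854803e+01  2.67946134e+01  8.19323586e+01  1.04068941e-03
  7.12896872e+01 -3.86531639e+01]
```

View pics/wrist2.png

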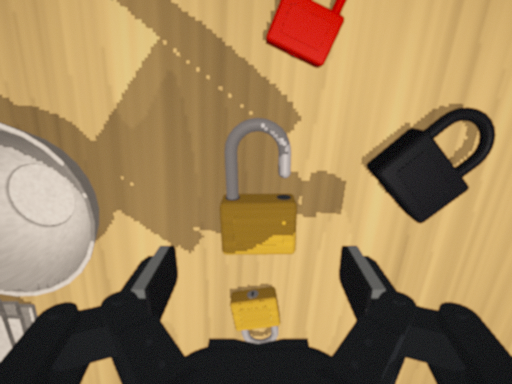

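View pics/c6.png

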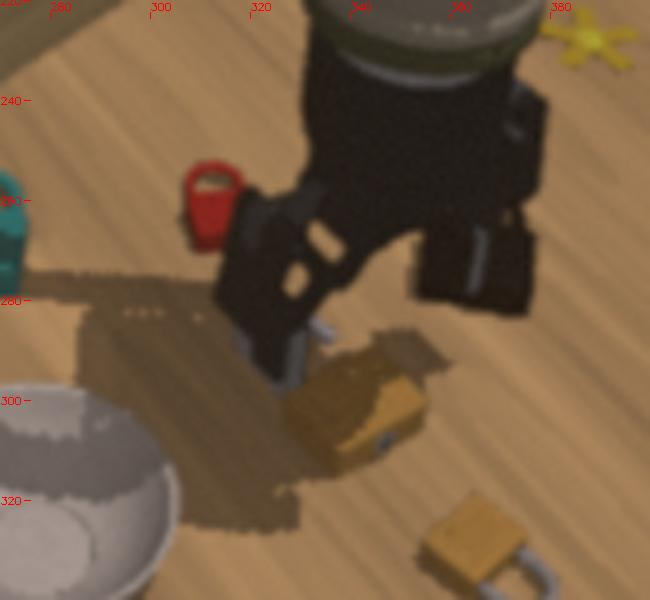

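```bash
python3 - <<'E'
from h import *
crop('wrist2',205,105,325,265,5,'c7')
f='wrist2'
P=[at(f,u,v,22) for u,v in((221,203),(297,202),(295.5,254),(221.5,255))]
print([p.round(1) for p in P],np.mean(P,0))
E
```

```text
[array([ 555.6, -324.5,   22. ]), array([ 602.7, -320.6,   22. ]), array([ 605.8, -357.4,   22. ]), array([ 556.9, -361.5,   22. ])] [ 580.24662007 -341.00929152   22.        ]
```

View pics/c7.png

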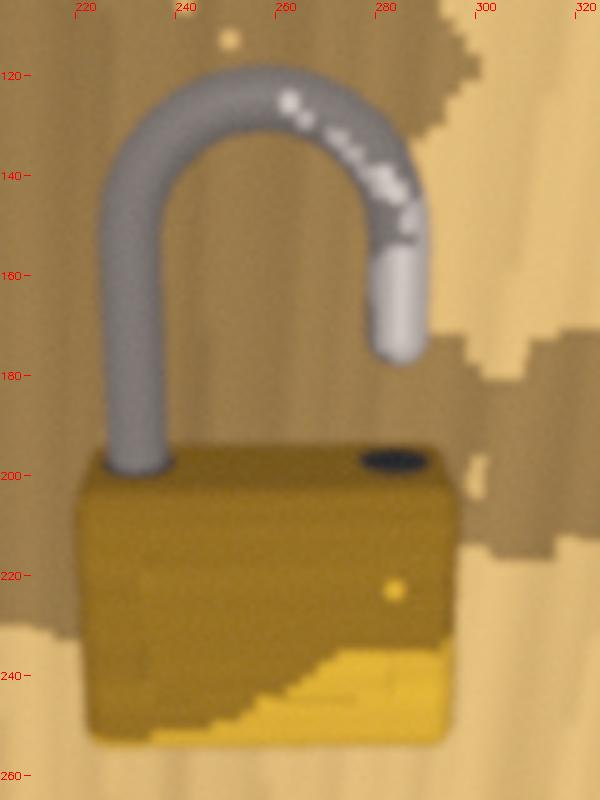

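{"fn": "drive_tool", "kwargs": {"moves": [[[0,0,-15],0],[[0,0,-30],0],[[0,0,-38],0],[[0,0,-43],0],[[0,0,-43],0],[[0,0,-43],0],[[0,0,-43],0],[[0,0,-43],0]]}}

```text
time: 3.63
tool_pos: [580.4, -341.0, 26.1]
tcp_rot: [179.9, 0.0, 93.9]
ft_force: [0.1, 0.1, -0.3]
finger_gap: 84.6
```

{"fn": "drive_tool", "kwargs": {"moves": [[[0,0,0],0],[[0,0,0],0],[[0,0,0],0],[[0,0,0],0],[[0,0,0],0],[[0,0,0],0],[[0,0,0],0],[[0,0,0],0]], "fingers": 30, "squeeze": 50}}

```text
time: 4.3
tool_pos: [580.2, -340.9, 25.9]
tcp_rot: [180.0, 0.0, 93.9]
ft_force: [-1.2, -0.2, 5.1]
finger_gap: 49.0
```

```bash
python3 - <<'E'
from h import *
s=r.sense(); print(s['time'],s['tool_pos'],s['tcp_rot'],s['finger_gap'],s['ft_force'])
for n in('wrist','side'): snap(n,n+'3')
crop('side3',270,220,400,340,5,'c6')
E
```

```text
4.3 [ 580.23385062 -340.90911818   25.91570804] [1.79953630e+02 3.46106746e-02 9.38544094e+01] 48.950328272323034 [-1.15132604 -0.18988758  5.14017505]
```

View pics/wrist3.png

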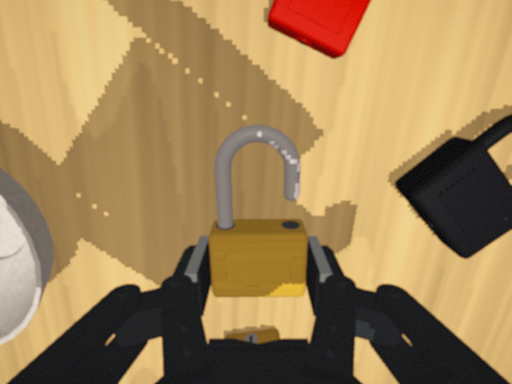

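View pics/c6.png

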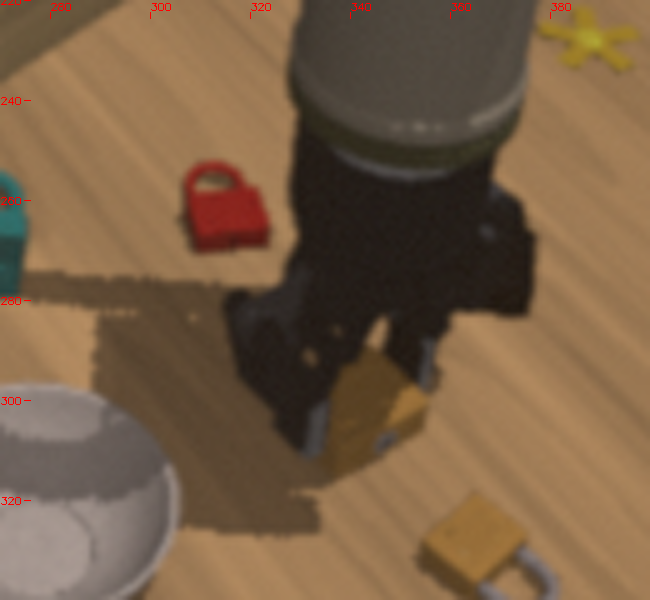

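{"fn": "drive_tool", "kwargs": {"moves": [[[0,0,3],0],[[0,0,8],0],[[0,0,16],0],[[0,0,30],0],[[0,0,50],0],[[0,0,75],0],[[0,0,100],0],[[0,0,130],0]]}}

```text
time: 5.07
tool_pos: [579.2, -340.2, 156.3]
tcp_rot: [-179.9, -0.1, 93.9]
ft_force: [1.2, 0.3, -2.7]
finger_gap: 48.5
```

```bash
python3 - <<'E'
from h import *
s=r.sense(); print(s['time'],s['tool_pos'],s['tcp_rot'],s['finger_gap'],s['ft_force'])
snap('wrist','wrist4')
crop('wrist4',200,105,320,305,3,'c7')
for u,v in((267,177),(273,174.4)): print(at('side0',u,v,90))
for u,v in((269.8,168.6),): print(at('side0',u,v,117.5))
c=np.radians(15.6);X=np.array([np.cos(c),np.sin(c),0]);Y=np.array([-X[1],X[0],0])
mid=(at('top0',211,219,90)+at('top0',278.5,199.3,90))/2; print('front mid',mid)
E
```

```text
5.0667 [ 579.15614557 -340.21730659  156.34886258] [-1.79931949e+02 -5.31667707e-02  9.38529188e+01] 48.53628162842486 [ 1.15499835  0.28472311 -2.65006641]
[613.66824263  42.08146962  90.        ]
[634.12167768  45.23768232  90.        ]
[619.95463584  37.87639071 117.5       ]
front mid [518.49756379  11.83505677  90.        ]
```

View pics/wrist4.png

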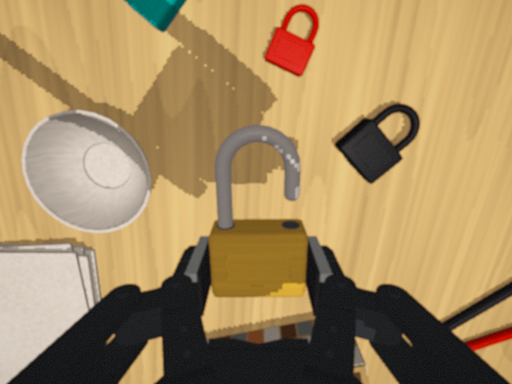

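{"fn": "drive_tool", "kwargs": {"moves": [[[-1,10,10],0],[[-3,35,20],1],[[-5,70,30],3],[[-8,110,30],5],[[-12,150,30],7],[[-15,190,30],9],[[-20,230,30],11],[[-23,265,30],12]]}}

```text
time: 5.78
tool_pos: [555.6, -72.8, 185.3]
tcp_rot: [-180.0, -0.0, 106.0]
ft_force: [1.2, -0.4, -3.4]
finger_gap: 48.6
```

{"fn": "drive_tool", "kwargs": {"moves": [[[-2,30,0],0],[[-3,50,0],0],[[-4,62,0],0],[[-4,68,0],0],[[-4,68,0],0],[[-4,68,0],0],[[-4,68,0],0],[[-4,68,0],0]]}}

```text
time: 6.45
tool_pos: [552.9, -8.9, 185.2]
tcp_rot: [-180.0, 0.0, 105.8]
ft_force: [-0.7, 0.6, -3.2]
finger_gap: 49.0
```

```bash
python3 - <<'E'
from h import *
s=r.sense(); print(s['time'],s['tool_pos'],s['tcp_rot'],s['finger_gap'],s['ft_force'])
for n in('wrist','top','side'): snap(n,n+'5')
E
```

```text
6.45 [552.90357107  -8.94704084 185.20490771] [-1.79983862e+02  1.30338488e-02  1.05762100e+02] 48.975002579081 [-0.71080712  0.55880963 -3.17750639]
```

View pics/wrist5.png

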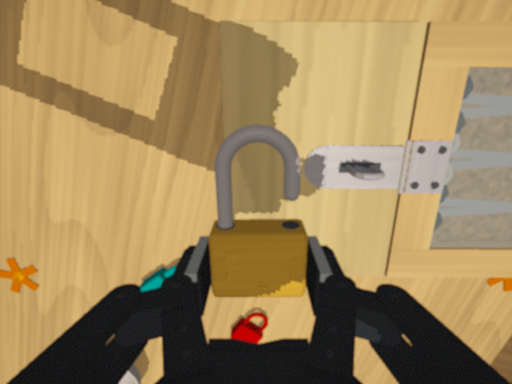

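View pics/side5.png

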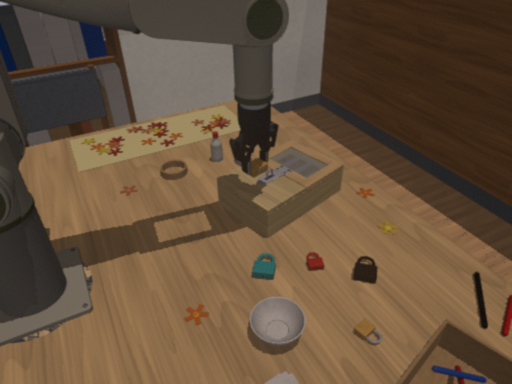

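```bash
python3 - <<'E'
from h import *
crop('wrist5',200,110,450,240,3,'c8'); crop('wrist5',290,130,400,210,7,'c9')
E
```

```text
(no output)
```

View pics/c9.png

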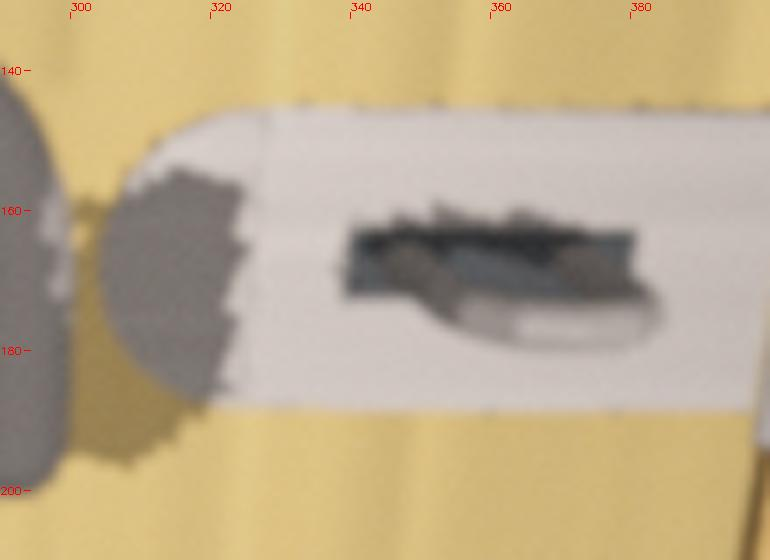

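View pics/c8.png

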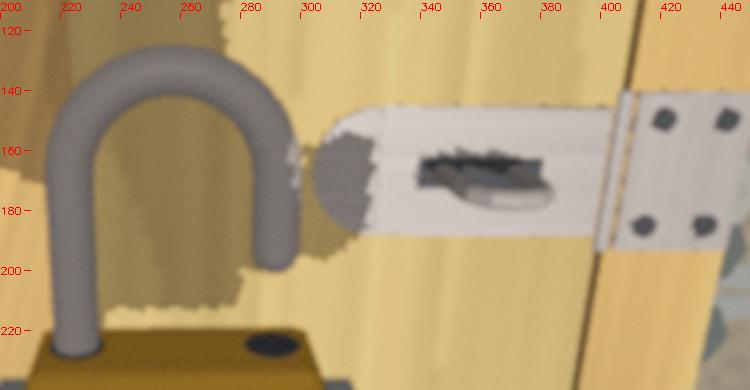

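```bash
python3 - <<'E'
from h import *
f='wrist5'
def A(p,q):
    d=at(f,*q,90)-at(f,*p,90); print('ang',np.degrees(np.arctan2(d[1],d[0])),np.linalg.norm(d))
A((322,145.2),(398,145.5)); A((322,188.5),(398,188.8)); A((339,163),(380.5,163)); 
print('width',at(f,360,145.3,90)-at(f,360,188.6,90))
for p in((346.5,166),(373.5,166),(360,145.3),(360,188.6),(303,166)): print(at(f,*p,90).round(1))
for p in((366,176.5),): print(at(f,*p,116.5).round(1))
print('seam'); d=at(f,430,22,90)-at(f,388,275,90); print(np.degrees(np.arctan2(d[1],d[0]))-90)
# pad: tip and bow; TCP z 185.2 -> pad mid z =170.3
z=170.3; s=np.array([552.9,-8.95])
t=np.radians(105.76); xp=np.array([np.cos(t),np.sin(t)]); yp=np.array([-xp[1],xp[0]])
for n,p,zz in(('tip',(291,200.5),z),('bowtop',(257,124.5),z),('bow in',(257,141.5),z),('legL out',(215.5,180),z),('leg R out',(299.7,185),z),('bodyfrontL',(214,220.5),z+11),('frontR',(304,219.5),z+11),('back',(213.5,296),z+11),('backR',(305,296),z+11)):
    q=at(f,*p,zz)[:2]-s; print(n,(q@xp).round(1),(q@yp).round(1))
E
```

```text
ang 15.547866063023466 57.201379529513716
ang 15.542006287915784 60.131626596355844
ang 15.776874499370455 31.853042640789106
width [-13.11509558  31.97936155   0.        ]
[610.3  37.8  90. ]
[630.3  43.4  90. ]
[614.2  55.5  90. ]
[627.3  23.5  90. ]
[578.1  28.7  90. ]
[615.9  38.6 116.5]
seam
16.027769610573856
tip 31.5 -16.4
bowtop 68.9 0.7
bow in 61.0 0.7
legL out 42.2 21.0
leg R out 39.7 -20.3
bodyfrontL 25.6 21.0
frontR 26.1 -21.5
back -17.5 23.4
backR -17.5 -24.3
```

{"fn": "drive_tool", "kwargs": {"moves": [[[10,3,0],0],[[25,8,0],0],[[40,13,0],0],[[50,16,-8],0],[[57,19,-20],0],[[57,19,-28],0],[[57,19,-32],0],[[57,19,-32],0]]}}

```text
time: 7.27
tool_pos: [608.5, 11.1, 151.5]
tcp_rot: [-179.8, -0.1, 105.8]
ft_force: [-0.2, -0.1, -2.5]
finger_gap: 49.0
```

{"fn": "drive_tool", "kwargs": {"moves": [[[0,0,0],0],[[0,0,0],0],[[0,0,0],0],[[0,0,0],0],[[0,0,0],0],[[0,0,0],0],[[0,0,0],0],[[0,0,0],0]]}}

```text
time: 7.93
tool_pos: [609.8, 11.4, 153.3]
tcp_rot: [180.0, -0.0, 105.9]
ft_force: [-0.8, 0.4, -2.1]
finger_gap: 48.9
```

```bash
python3 - <<'E'
from h import *
s=r.sense(); print(s['time'],s['tool_pos'],s['tcp_rot'],s['finger_gap'],s['ft_force'])
for n in('wrist','side'): snap(n,n+'6')
crop('wrist6',200,110,340,240,5,'c8');crop('side6',210,110,330,230,5,'c9')
E
```

```text
7.9333 [609.82776573  11.3715169  153.34786289] [ 1.79996234e+02 -1.50760657e-04  1.05855852e+02] 48.88916889221382 [-0.81711652  0.42578608 -2.13710025]
```

View pics/c8.png

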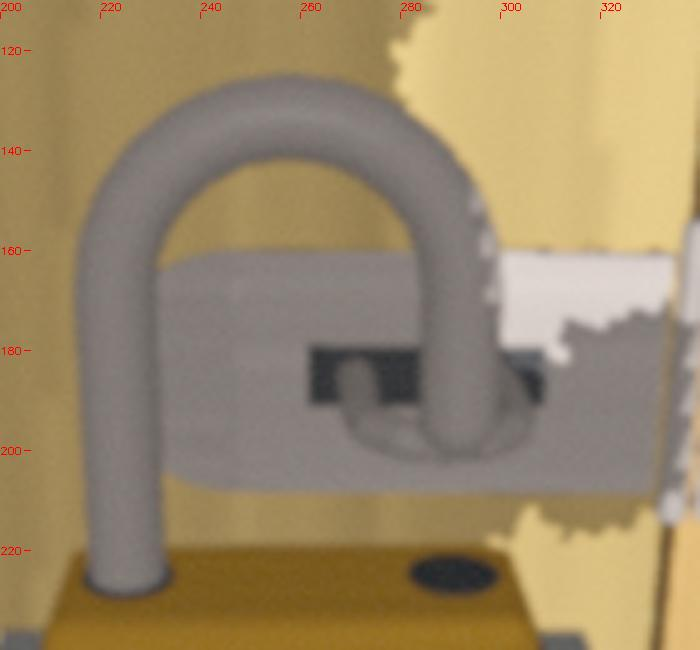

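View pics/c9.png

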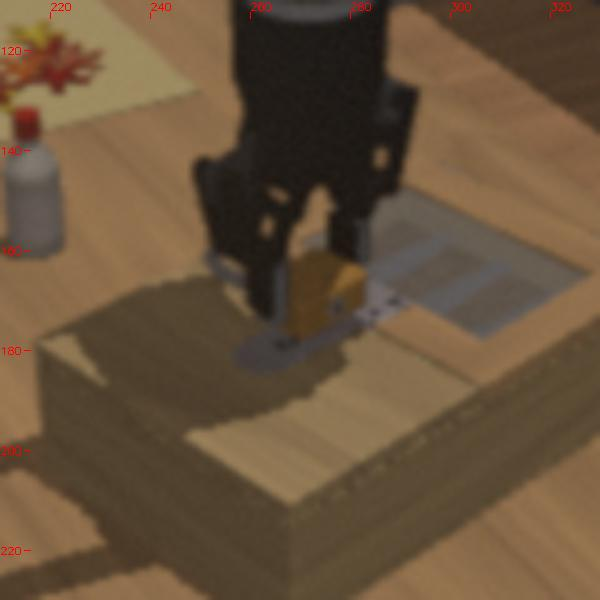

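```bash
python3 - <<'E'
from h import *
f='wrist6'; s=np.array([609.8,11.4]); z=153.3-14.9
t=np.radians(105.86); xp=np.array([np.cos(t),np.sin(t)]); yp=np.array([-xp[1],xp[0]])
for n,p,zz in(('tip',(290.5,201),z),('legRmid',(291,180),z),('nearfoot',(270.5,185),90),('slotL',(261.5,185),90),('slotR',(308,185),90),('arch',(287,197.5),116.5),('archlow',(290,202.3),115),('archL',(268.5,195),108),('archR',(307,195),108),('hole',(290.5,225),z),('legL',(223,180),z),('bowtop',(257,125),z),('bodyfaceL',(214,220),z+11)):
    w=at(f,*p,zz); q=w[:2]-s; print(n,(q@xp).round(1),(q@yp).round(1),w.round(1))
E
```

```text
tip 31.1 -16.1 [616.8  45.8 138.4]
legRmid 42.1 -16.0 [613.7  56.3 138.4]
nearfoot 24.1 -8.2 [611.1  36.8  90. ]
slotL 24.1 -2.2 [605.3  35.2  90. ]
slotR 24.1 -33.3 [635.3  43.7  90. ]
arch 24.9 -16.7 [619.   40.  116.5]
archlow 21.4 -18.7 [622.   37.1 115. ]
archL 23.4 -6.2 [609.4  35.7 108. ]
archR 23.5 -29.8 [632.   42.1 108. ]
hole 17.8 -16.6 [620.9  33.1 138.4]
legL 42.1 17.3 [581.6  47.2 138.4]
bowtop 68.6 0.6 [590.4  77.2 138.4]
bodyfaceL 25.7 21.0 [582.6  30.4 149.4]
```

{"fn": "drive_tool", "kwargs": {"moves": [[[2,0,0],0],[[2,0.5,-4],0],[[2,0.5,-8],0],[[2,0.5,-12],0],[[2,0.5,-15],0],[[2,0.5,-18],0],[[2,0.5,-18],0],[[2,0.5,-18],0]]}}

```text
time: 8.7
tool_pos: [611.6, 11.9, 134.9]
tcp_rot: [-180.0, -0.0, 105.9]
ft_force: [0.8, -0.2, -2.6]
finger_gap: 48.9
```

```bash
python3 - <<'E'
from h import *
s=r.sense(); print(s['time'],s['tool_pos'],s['tcp_rot'],s['finger_gap'],s['ft_force'])
for n in('wrist',): snap(n,n+'7')
crop('wrist7',200,110,340,240,5,'c8')
E
```

```text
8.7 [611.58013865  11.884987   134.88940958] [-1.79960899e+02 -1.49741083e-02  1.05855521e+02] 48.8584007675868 [ 0.7658678  -0.16422647 -2.5577502 ]
```

View pics/c8.png

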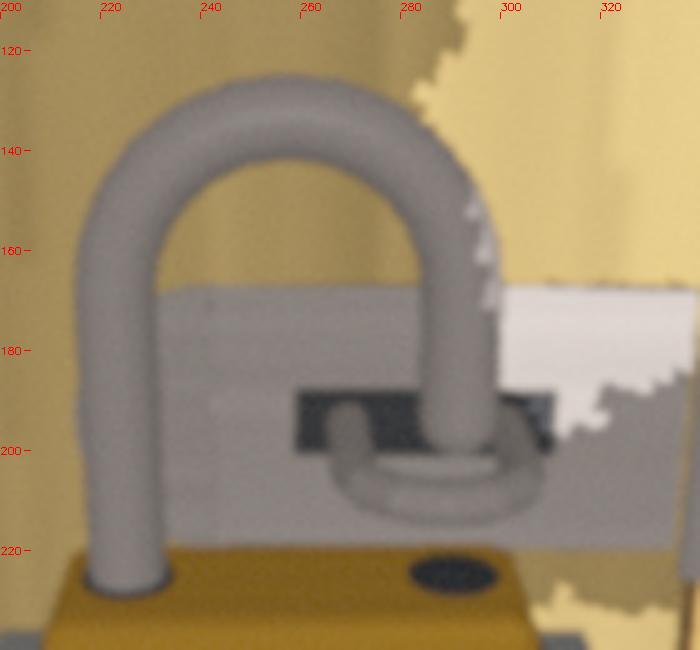

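{"fn": "drive_tool", "kwargs": {"moves": [[[0,1,0],0],[[0,1,-3],0],[[0,1,-6],0],[[0,1,-9],0],[[0,1,-12],0],[[0,1,-15],0],[[0,1,-17],0],[[0,1,-17],0]]}}

```text
time: 9.42
tool_pos: [611.3, 12.8, 117.4]
tcp_rot: [-179.9, -0.0, 105.9]
ft_force: [0.3, 0.2, -3.0]
finger_gap: 48.5
```

```bash
python3 - <<'E'
from h import *
s=r.sense(); print(s['time'],s['tool_pos'],s['tcp_rot'],s['finger_gap'],s['ft_force'])
for n in('wrist',): snap(n,n+'8')
crop('wrist8',200,110,340,240,5,'c8')
E
```

```text
9.4167 [611.34265004  12.84415635 117.42996428] [-1.79931648e+02 -2.41907927e-02  1.05851096e+02] 48.46056585061034 [ 0.28653243  0.22550418 -2.97347051]
```

View pics/c8.png

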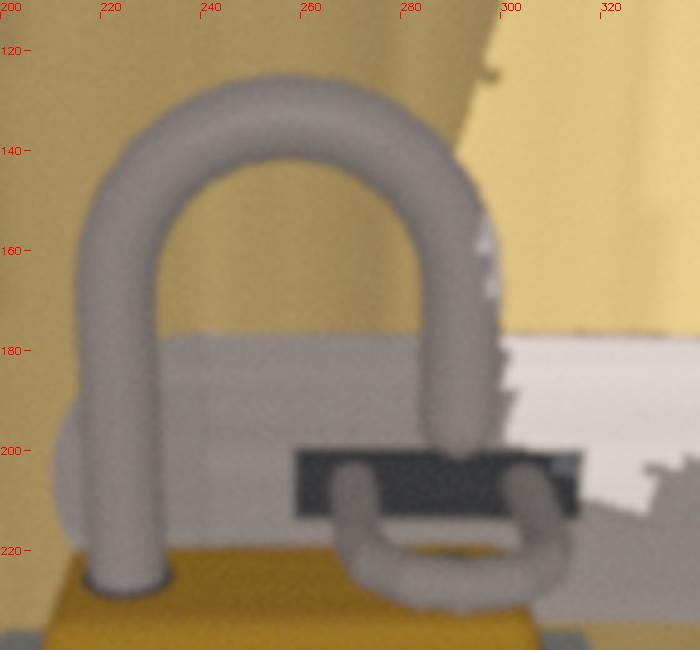

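{"fn": "drive_tool", "kwargs": {"moves": [[[1,-3,0],0],[[1.8,-6.5,0],0],[[2.7,-10,0],0],[[3.6,-13.5,0],0],[[4.5,-17,0],0],[[5.4,-20,0],0],[[6.2,-22.2,0],0],[[6.2,-22.2,0],0]]}}

```text
time: 10.13
tool_pos: [618.2, -10.0, 118.3]
tcp_rot: [180.0, 0.0, 105.8]
ft_force: [0.2, 0.4, -3.2]
finger_gap: 48.5
```

```bash
python3 - <<'E'
from h import *
s=r.sense(); print(s['time'],s['tool_pos'],s['tcp_rot'],s['finger_gap'],s['ft_force'])
for n in('wrist','top'): snap(n,n+'9')
crop('wrist9',200,110,340,240,5,'c8'); 
E
```

```text
10.1333 [618.20212501  -9.97997808 118.30517407] [1.79995307e+02 8.52091881e-03 1.05819670e+02] 48.54058401693398 [ 0.15495085  0.40403592 -3.19776329]
```

View pics/c8.png

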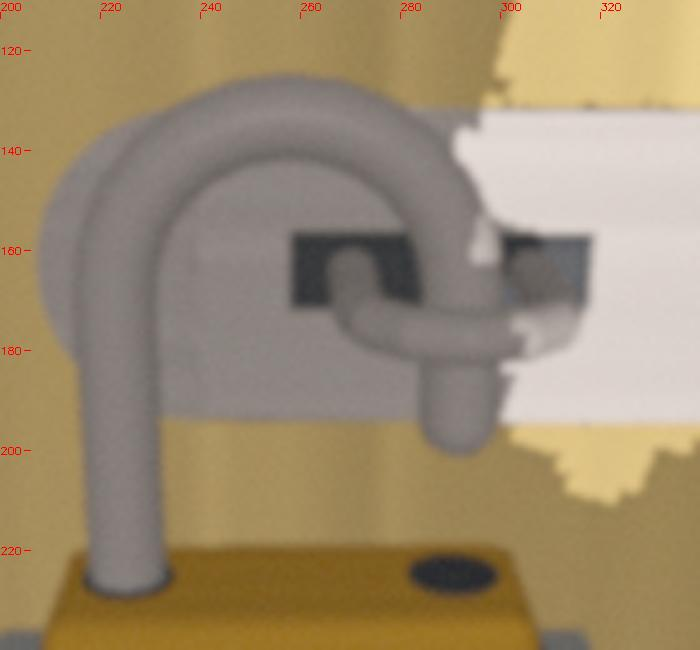

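```bash
python3 - <<'E'
from h import *
f='wrist9'; s=np.array([618.2,-9.98]); z=118.3-14.9
t=np.radians(105.82); xp=np.array([np.cos(t),np.sin(t)]); yp=np.array([-xp[1],xp[0]])
for n,p,zz in(('tip',(291,201),z),('nearfoot',(270.2,163),93),('farfoot',(306,163),93),('nearknee',(270,171),107),('arch',(292,176),116.5),('legR',(291,190),z),('legL',(223,190),z),('bowtop',(257,125),z),('bowin',(257,141.5),z)):
    w=at(f,*p,zz); q=w[:2]-s; print(n,(q@xp).round(1),(q@yp).round(1),w.round(1))
E
```

```text
tip 31.2 -16.4 [625.4  24.5 103.4]
nearfoot 48.3 -6.1 [610.9  38.1  93. ]
farfoot 48.3 -24.6 [628.7  43.2  93. ]
nearknee 47.7 -5.5 [610.4  37.4 107. ]
arch 48.0 -14.8 [619.3  40.2 116.5]
legR 37.0 -16.1 [623.6  30.  103.4]
legL 37.0 17.6 [591.2  20.8 103.4]
bowtop 68.6 0.7 [598.8  55.8 103.4]
bowin 61.0 0.7 [600.9  48.5 103.4]
```

```bash
python3 - <<'E'
import numpy as np
y0=105.8
def off(y): t=np.radians(y); return 47.8*np.array([np.cos(t),np.sin(t)])+0.6*np.array([-np.sin(t),np.cos(t)])
sh=np.array([-1,-.3])
for c in range(3):
    ys=y0-30.07*c; p0=-off(ys)
    L=[]
    for k in list(range(1,8))+[7]:
        a=-30.07*k/7; d=-off(ys+a)-p0+(sh*min(k,3)/3 if c==0 else 0)
        L.append([[round(d[0],1),round(d[1],1),0],round(a,1)])
    print(L)
E
```

```text
[[[np.float64(-3.8), np.float64(-1.0), 0], -4.3], [[np.float64(-7.7), np.float64(-1.7), 0], -8.6], [[np.float64(-11.6), np.float64(-2.2), 0], -12.9], [[np.float64(-15.1), np.float64(-2.3), 0], -17.2], [[np.float64(-18.7), np.float64(-2.1), 0], -21.5], [[np.float64(-22.3), np.float64(-1.7), 0], -25.8], [[np.float64(-25.8), np.float64(-0.9), 0], -30.1], [[np.float64(-25.8), np.float64(-0.9), 0], -30.1]]
[[[np.float64(-3.4), np.float64(1.0), 0], -4.3], [[np.float64(-6.8), np.float64(2.2), 0], -8.6], [[np.float64(-10.1), np.float64(3.7), 0], -12.9], [[np.float64(-13.2), np.float64(5.4), 0], -17.2], [[np.float64(-16.2), np.float64(7.3), 0], -21.5], [[np.float64(-19.1), np.float64(9.5), 0], -25.8], [[np.float64(-21.8), np.float64(11.9), 0], -30.1], [[np.float64(-21.8), np.float64(11.9), 0], -30.1]]
[[[np.float64(-2.5), np.float64(2.6), 0], -4.3], [[np.float64(-4.8), np.float64(5.3), 0], -8.6], [[np.float64(-6.9), np.float64(8.2), 0], -12.9], [[np.float64(-8.8), np.float64(11.3), 0], -17.2], [[np.float64(-10.4), np.float64(14.5), 0], -21.5], [[np.float64(-11.8), np.float64(17.8), 0], -25.8], [[np.float64(-12.9), np.float64(21.2), 0], -30.1], [[np.float64(-12.9), np.float64(21.2), 0], -30.1]]
```

{"fn": "drive_tool", "kwargs": {"moves": [[[-3.8,-1.0,0],-4.3],[[-7.7,-1.7,0],-8.6],[[-11.6,-2.2,0],-12.9],[[-15.1,-2.3,0],-17.2],[[-18.7,-2.1,0],-21.5],[[-22.3,-1.7,0],-25.8],[[-25.8,-0.9,0],-30.1],[[-25.8,-0.9,0],-30.1]]}}

```text
time: 10.9
tool_pos: [591.7, -9.9, 118.2]
tcp_rot: [-180.0, -0.0, 75.6]
ft_force: [0.4, -0.1, -3.6]
finger_gap: 49.1
```

```bash
python3 - <<'E'
from h import *
s=r.sense(); print(s['time'],s['tool_pos'],s['tcp_rot'],s['finger_gap'],s['ft_force'])
for n in('wrist',): snap(n,n+'10')
crop('wrist10',200,110,340,240,5,'c8'); 
E
```

```text
10.9 [591.66426007  -9.8795229  118.17840774] [-1.79966585e+02 -2.83772974e-03  7.55690185e+01] 49.10793537086011 [ 0.38681525 -0.0616688  -3.61415511]
```

View pics/c8.png

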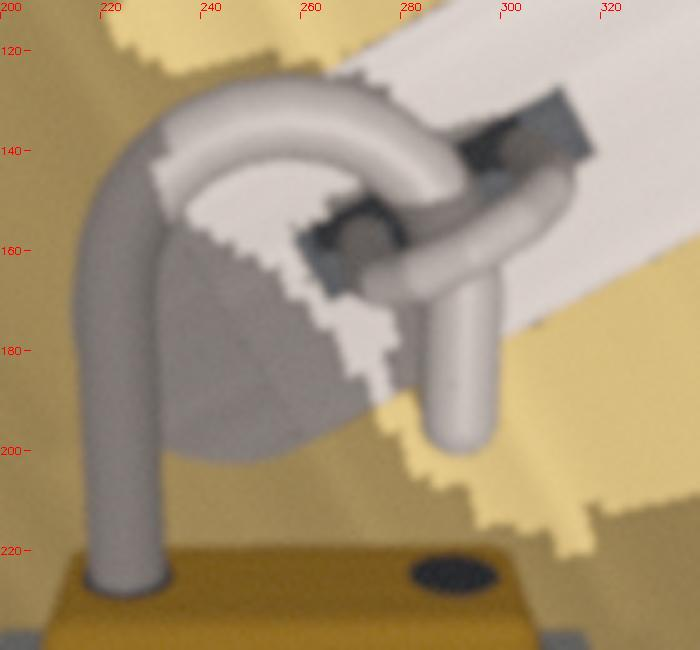

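{"fn": "drive_tool", "kwargs": {"moves": [[[-3.4,1.0,0],-4.3],[[-6.8,2.2,0],-8.6],[[-10.1,3.7,0],-12.9],[[-13.2,5.4,0],-17.2],[[-16.2,7.3,0],-21.5],[[-19.1,9.5,0],-25.8],[[-21.8,11.9,0],-30.1],[[-21.8,11.9,0],-30.1]]}}

```text
time: 11.62
tool_pos: [570.2, 2.1, 118.3]
tcp_rot: [-180.0, -0.0, 45.6]
ft_force: [0.3, 0.1, -4.0]
finger_gap: 49.0
```

```bash
python3 - <<'E'
from h import *
s=r.sense(); print(s['time'],s['tool_pos'],s['tcp_rot'],s['finger_gap'],s['ft_force'])
for n in('wrist',): snap(n,n+'11')
crop('wrist11',200,110,340,240,5,'c8'); 
E
```

```text
11.6167 [570.24855656   2.10322449 118.28586156] [-1.79984168e+02 -3.00437067e-03  4.56298245e+01] 48.99999444188273 [ 0.33383221  0.06582154 -4.04667381]
```

View pics/c8.png

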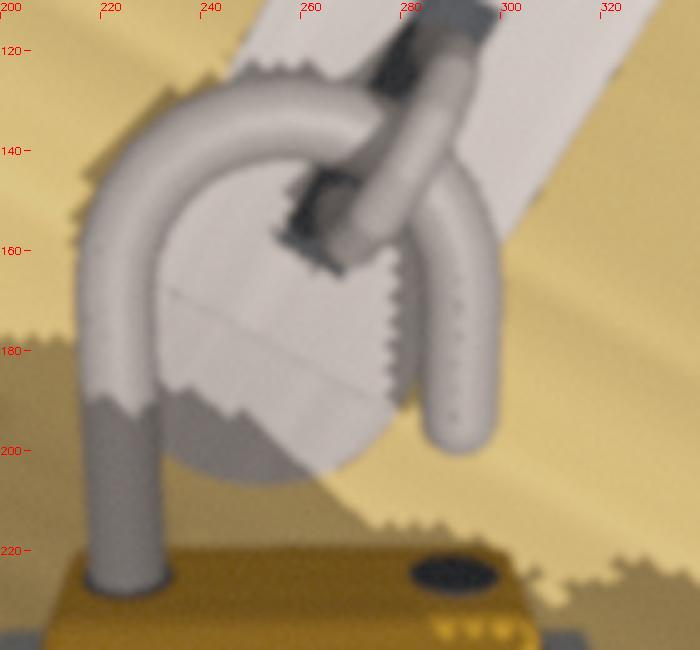

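```bash
python3 - <<'E'
from h import *
f='wrist11'; s=np.array([570.25,2.1]); z=118.3-14.9
t=np.radians(45.6); xp=np.array([np.cos(t),np.sin(t)]); yp=np.array([-xp[1],xp[0]])
for n,p,zz in(('nearfoot',(265.5,152),91),('nearknee',(268.5,157),107),('arch',(281,141),116.5),('farfoot',(287,116),91)):
    w=at(f,*p,zz); q=np.array([(w[:2]-s)@xp,(w[:2]-s)@yp])-[47.8,.6]; print(n,q.round(1),np.linalg.norm(q).round(1),w.round(1))
E
```

```text
nearfoot [ 5.7 -4.4] 7.2 [610.4  37.6  91. ]
nearknee [ 6.5 -5.4] 8.5 [611.7  37.5 107. ]
arch [ 15.4 -10.3] 18.5 [621.4  40.5 116.5]
farfoot [ 23.8 -15. ] 28.1 [630.6  43.2  91. ]
```

{"fn": "drive_tool", "kwargs": {"moves": [[[-2.0,2.8,0],-4.3],[[-4.2,5.5,0],-8.6],[[-6.3,8.4,0],-12.9],[[-8.2,11.5,0],-17.2],[[-9.8,14.7,0],-21.5],[[-11.2,18.0,0],-25.8],[[-12.3,21.4,0],-30.1],[[-12.3,21.4,0],-30.1]]}}

```text
time: 12.33
tool_pos: [558.3, 23.4, 118.3]
tcp_rot: [-180.0, -0.0, 15.6]
ft_force: [0.8, 0.5, -3.1]
finger_gap: 49.2
```

```bash
python3 - <<'E'
from h import *
s=r.sense(); print(s['time'],s['tool_pos'],s['tcp_rot'],s['finger_gap'],s['ft_force'])
for n in('wrist','side'): snap(n,n+'12')
crop('wrist12',200,80,340,240,4,'c8');crop('side12',210,110,330,230,5,'c9')
E
```

```text
12.3333 [558.26525224  23.43302372 118.33378934] [-1.79991299e+02 -1.03963756e-02  1.56083367e+01] 49.17919988553731 [ 0.76833285  0.50740256 -3.05521586]
```

View pics/c8.png

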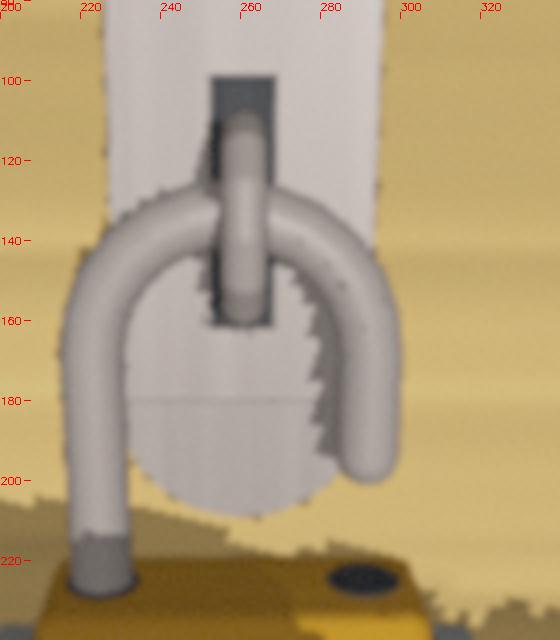

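View pics/c9.png

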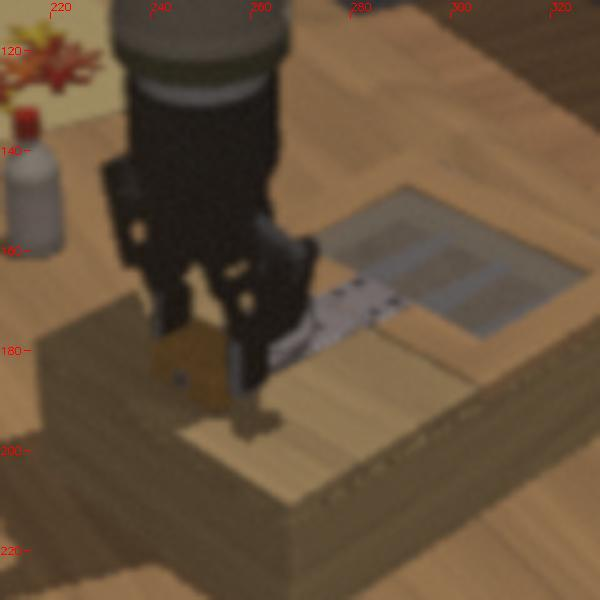

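{"fn": "drive_tool", "kwargs": {"moves": [[[0,0,-1],0],[[0.6,0.2,-1],0],[[1.2,0.3,-1],0],[[1.9,0.5,-1],0],[[2.9,0.8,-1],0],[[3.9,1.1,-1],0],[[4.8,1.3,-1],0],[[5.8,1.6,-1],0]], "squeeze": 25}}

```text
time: 13.1
tool_pos: [562.2, 24.1, 116.6]
tcp_rot: [-180.0, 0.3, 15.6]
ft_force: [-9.3, -3.0, 1.8]
finger_gap: 48.9
```

```bash
python3 - <<'E'
from h import *
s=r.sense(); print(s['time'],s['tool_pos'],s['tcp_rot'],s['finger_gap'],s['ft_force'])
for n in('wrist',): snap(n,n+'13')
crop('wrist13',200,80,340,240,4,'c8')
E
```

```text
13.1 [562.23896202  24.12072612 116.61743322] [-179.98151525    0.25428765   15.56262529] 48.9475034301358 [-9.25100384 -3.00718992  1.82952638]
```

View pics/c8.png

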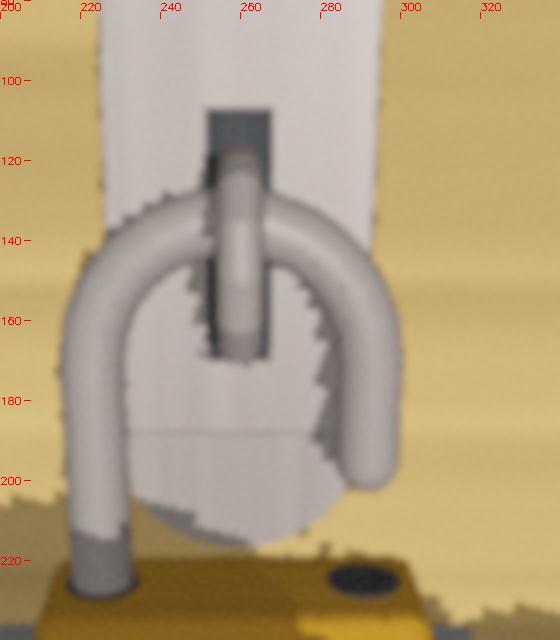

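{"fn": "drive_tool", "kwargs": {"moves": [[[0.8,0.2,0],0],[[1.5,0.4,0],0],[[2.3,0.6,0],0],[[3.1,0.9,0],0],[[3.9,1.1,0],0],[[4.6,1.3,0],0],[[5.4,1.5,0],0],[[5.8,1.6,0],0]]}}

```text
time: 13.82
tool_pos: [568.1, 25.8, 116.7]
tcp_rot: [-180.0, 0.2, 15.6]
ft_force: [-9.7, -3.5, 2.1]
finger_gap: 48.7
```

```bash
python3 - <<'E'
from h import *
s=r.sense(); print(s['time'],s['tool_pos'],s['tcp_rot'],s['finger_gap'],s['ft_force'])
for n in('wrist',): snap(n,n+'14')
crop('wrist14',200,80,340,240,4,'c8')
E
```

```text
13.8167 [568.05191906  25.75902543 116.69053137] [-179.97724862    0.24854359   15.55981005] 48.66584573971572 [-9.66871854 -3.49981105  2.09547215]
```

View pics/c8.png

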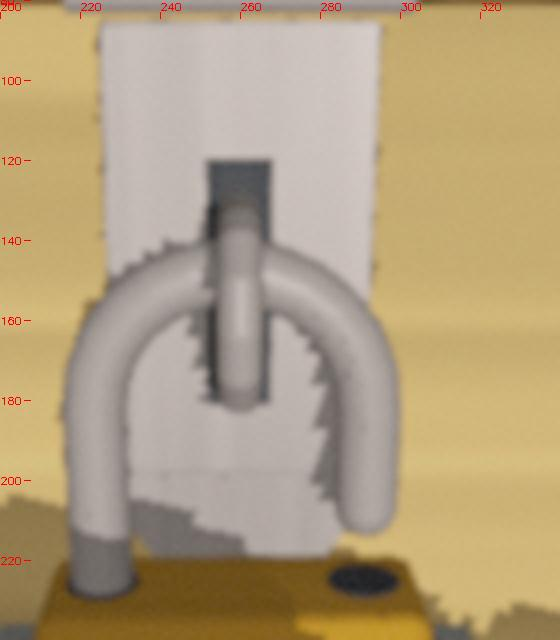

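{"fn": "drive_tool", "kwargs": {"moves": [[[0.8,0.2,0],0],[[1.5,0.4,0],0],[[2.3,0.6,0],0],[[3.1,0.9,0],0],[[3.9,1.1,0],0],[[4.6,1.3,0],0],[[5.4,1.5,0],0],[[5.8,1.6,0],0]]}}

```text
time: 14.53
tool_pos: [573.8, 27.4, 116.7]
tcp_rot: [-180.0, 0.3, 15.6]
ft_force: [-9.0, -2.9, 2.2]
finger_gap: 48.8
```

```bash
python3 - <<'E'
from h import *
s=r.sense(); print(s['time'],s['tool_pos'],s['tcp_rot'],s['finger_gap'],s['ft_force'])
for n in('wrist',): snap(n,n+'15')
crop('wrist15',200,80,340,240,4,'c8')
E
```

```text
14.5333 [573.83778074  27.39085362 116.69166301] [-179.97451566    0.25098877   15.56499925] 48.780986343062345 [-9.03885324 -2.8613155   2.15441172]
```

View pics/c8.png

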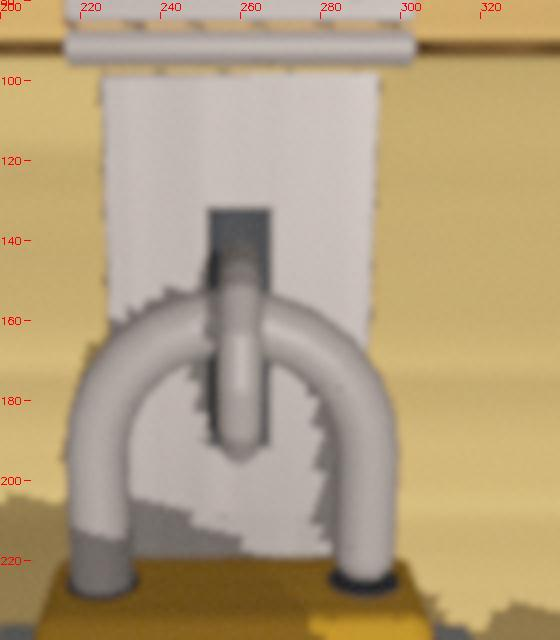

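{"fn": "drive_tool", "kwargs": {"moves": [[[0.3,0.1,0],0],[[0.7,0.2,0],0],[[1.0,0.3,0],0],[[1.4,0.4,0],0],[[1.7,0.5,0],0],[[2.1,0.6,0],0],[[2.4,0.7,0],0],[[2.4,0.7,0],0]]}}

```text
time: 15.25
tool_pos: [576.3, 28.1, 116.7]
tcp_rot: [-180.0, 0.2, 15.6]
ft_force: [-9.3, -3.5, 2.1]
finger_gap: 48.7
```

{"fn": "drive_tool", "kwargs": {"moves": [[[0.2,0.0,0],0],[[0.4,0.1,0],0],[[0.5,0.1,0],0],[[0.6,0.2,0],0],[[0.7,0.2,0],0],[[0.8,0.2,0],0],[[0.8,0.2,0],0],[[0.8,0.2,0],0]]}}

```text
time: 15.92
tool_pos: [577.1, 28.3, 116.8]
tcp_rot: [-180.0, 0.2, 15.6]
ft_force: [-10.4, -2.5, 0.3]
finger_gap: 48.9
```

```bash
python3 - <<'E'
from h import *
s=r.sense(); print(s['time'],s['tool_pos'],s['tcp_rot'],s['finger_gap'],s['ft_force'])
for n in('wrist',): snap(n,n+'16')
crop('wrist16',200,80,340,240,4,'c8')
E
```

```text
15.9167 [577.05557222  28.2768802  116.76124238] [-179.97680427    0.24060156   15.56367545] 48.888225205737704 [-10.39862942  -2.54624379   0.30053047]
```

View pics/c8.png

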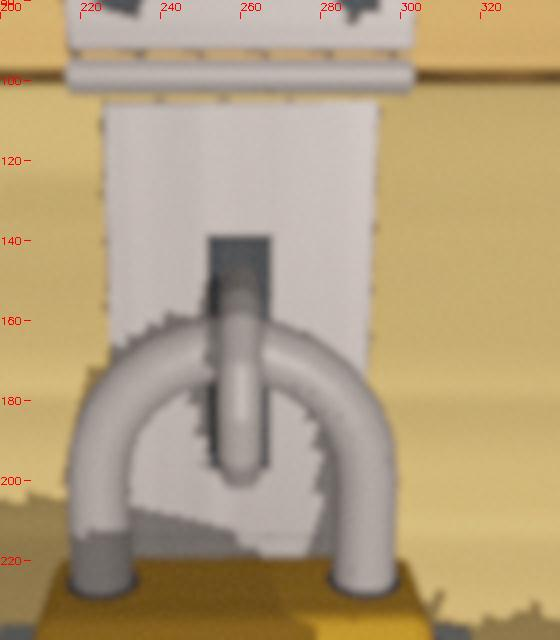

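{"fn": "drive_tool", "kwargs": {"moves": [[[0.1,0.0,0],0],[[0.2,0.1,0],0],[[0.3,0.1,0],0],[[0.4,0.1,0],0],[[0.5,0.1,0],0],[[0.5,0.1,0],0],[[0.5,0.1,0],0],[[0.5,0.1,0],0]]}}

```text
time: 16.63
tool_pos: [577.5, 28.4, 116.7]
tcp_rot: [-180.0, 0.2, 15.6]
ft_force: [-9.5, -3.3, 1.3]
finger_gap: 49.0
```

{"fn": "drive_tool", "kwargs": {"moves": [[[0.1,0.0,0],0],[[0.2,0.1,0],0],[[0.3,0.1,0],0],[[0.4,0.1,0],0],[[0.4,0.1,0],0],[[0.4,0.1,0],0],[[0.4,0.1,0],0],[[0.4,0.1,0],0]]}}

```text
time: 17.3
tool_pos: [577.9, 28.5, 116.7]
tcp_rot: [-180.0, 0.2, 15.6]
ft_force: [-9.3, -3.2, 1.7]
finger_gap: 48.9
```

{"fn": "drive_tool", "kwargs": {"moves": [[[0.1,0.0,0],0],[[0.2,0.1,0],0],[[0.3,0.1,0],0],[[0.4,0.1,0],0],[[0.4,0.1,0],0],[[0.4,0.1,0],0],[[0.4,0.1,0],0],[[0.4,0.1,0],0]]}}

```text
time: 17.97
tool_pos: [578.3, 28.6, 116.7]
tcp_rot: [-180.0, 0.2, 15.6]
ft_force: [-9.0, -2.6, 0.8]
finger_gap: 49.0
```

```bash
python3 - <<'E'
from h import *
s=r.sense(); print(s['time'],s['tool_pos'],s['ft_force'])
for n in('wrist',): snap(n,n+'17')
crop('wrist17',200,110,320,240,5,'c8')
f='wrist17'; t=np.radians(15.6); xp=np.array([np.cos(t),np.sin(t)])
E
```

```text
17.9667 [578.31608373  28.64099288 116.72353769] [-9.04582068 -2.59050341  0.7981022 ]
```

View pics/c8.png

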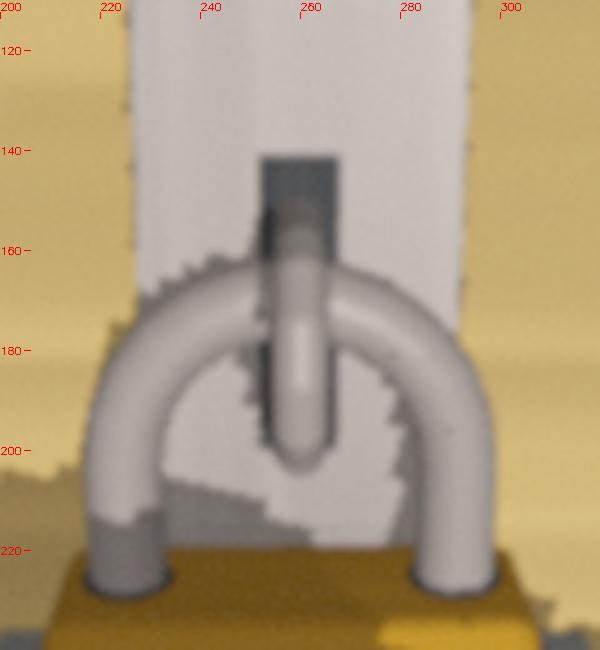

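```bash
python3 - <<'E'
from h import *
f='wrist17'; t=np.radians(15.6); xp=np.array([np.cos(t),np.sin(t)]); s=np.array([578.3,28.6])
for v in(160,161,162,163): print(v,(at(f,258,v,116.7-14.9)[:2]-s)@xp)
E
```

```text
160 52.0794142208432
161 51.59088495258187
162 51.101218695626656
163 50.61041147606178
```

{"fn": "drive_tool", "kwargs": {"moves": [[[0.1,0.0,0],0],[[0.2,0.1,0],0],[[0.3,0.1,0],0],[[0.4,0.1,0],0],[[0.4,0.1,0],0],[[0.4,0.1,0],0],[[0.4,0.1,0],0],[[0.4,0.1,0],0]]}}

```text
time: 18.68
tool_pos: [578.5, 28.7, 116.7]
tcp_rot: [-180.0, 0.3, 15.6]
ft_force: [-11.1, -3.6, 2.1]
finger_gap: 48.6
```

{"fn": "drive_tool", "kwargs": {"moves": [[[0.1,0.0,0],0],[[0.2,0.1,0],0],[[0.3,0.1,0],0],[[0.4,0.1,0],0],[[0.4,0.1,0],0],[[0.4,0.1,0],0],[[0.4,0.1,0],0],[[0.4,0.1,0],0]]}}

```text
time: 19.35
tool_pos: [578.6, 28.7, 116.6]
tcp_rot: [-180.0, 0.3, 15.6]
ft_force: [-12.1, -3.2, 2.6]
finger_gap: 48.7
```

{"fn": "drive_tool", "kwargs": {"moves": [[[0.1,0.0,0],0],[[0.2,0.1,0],0],[[0.3,0.1,0],0],[[0.3,0.1,0],0],[[0.3,0.1,0],0],[[0.3,0.1,0],0],[[0.3,0.1,0],0],[[0.3,0.1,0],0]]}}

```text
time: 20.02
tool_pos: [578.7, 28.7, 116.5]
tcp_rot: [-180.0, 0.3, 15.6]
ft_force: [-14.3, -3.8, 4.3]
finger_gap: 48.6
```

```bash
python3 - <<'E'
from h import *
s=r.sense(); print(s['time'],s['tool_pos'],s['ft_force'])
for n in('wrist','side','top'): snap(n,n+'18')
crop('wrist18',200,110,320,240,5,'c8')
E
```

```text
20.0167 [578.65671189  28.72934264 116.52947905] [-14.25284395  -3.75584491   4.29625707]
```

View pics/c8.png

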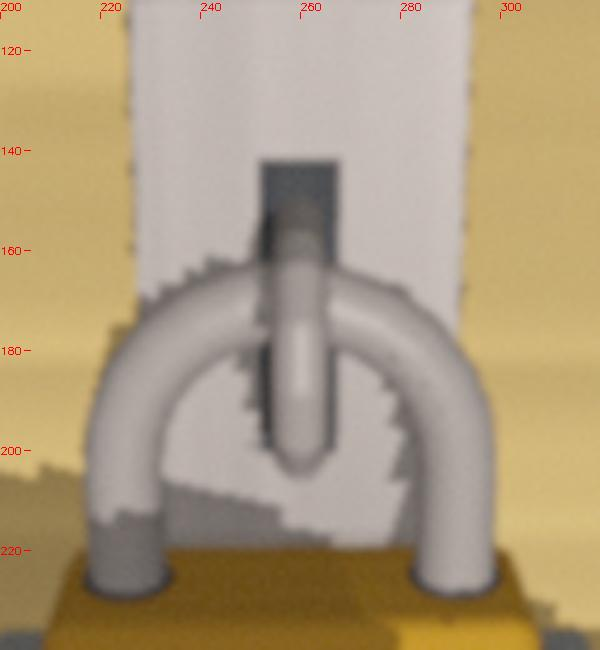

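{"fn": "drive_tool", "kwargs": {"moves": [[[-1,-0.3,0],0],[[-2,-0.6,0],0],[[-3,-0.8,0],0],[[-3.8,-1.1,0],0],[[-3.8,-1.1,-0.3],0],[[-3.8,-1.1,-0.6],0],[[-3.8,-1.1,-0.8],0],[[-3.8,-1.1,-0.8],0]]}}

```text
time: 20.83
tool_pos: [577.6, 28.3, 116.6]
tcp_rot: [180.0, -0.0, 15.6]
ft_force: [-0.5, 0.4, -3.4]
finger_gap: 48.7
```

{"fn": "drive_tool", "kwargs": {"moves": [[[0,0,0],0],[[0,0,0],0],[[0,0,0],0],[[0,0,0],0],[[0,0,0],0],[[0,0,0],0],[[0,0,0],0],[[0,0,0],0]], "fingers": 80}}

```text
time: 21.5
tool_pos: [577.4, 28.2, 116.5]
tcp_rot: [-180.0, -0.0, 15.6]
ft_force: [1.0, -0.1, 0.2]
finger_gap: 80.1
```

```bash
python3 - <<'E'
from h import *
s=r.sense(); print(s['time'],s['tool_pos'],s['ft_force'],s['finger_gap'])
for n in('wrist',): snap(n,n+'19')
E
```

```text
21.5 [577.35053092  28.24580361 116.5210085 ] [ 1.02537414 -0.05363347  0.17018674] 80.13739558757703
```

View pics/wrist19.png

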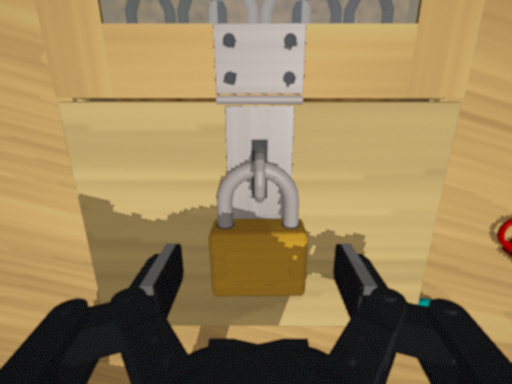

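Released cleanly. Rising straight up and checking.

{"fn": "drive_tool", "kwargs": {"moves": [[[0,0,5],0],[[0,0,15],0],[[0,0,30],0],[[0,0,50],0],[[0,0,75],0],[[0,0,100],0],[[0,0,110],0],[[0,0,110],0]]}}

```text
time: 22.22
tool_pos: [579.4, 28.2, 231.0]
tcp_rot: [179.9, -0.4, 15.6]
ft_force: [-0.3, -0.0, -0.4]
finger_gap: 80.1
```

```bash
python3 - <<'E'
from h import *
s=r.sense(); print(s['time'],s['tool_pos'],s['ft_force'],s['finger_gap'])
for n in('wrist','side'): snap(n,n+'20')
crop('wrist20',200,140,320,270,5,'c8');crop('side20',220,140,320,220,6,'c9')
E
```

```text
22.2167 [579.43352431  28.19304337 230.99189928] [-0.31439212 -0.01339085 -0.44902419] 80.13335452401358
```

View pics/c8.png

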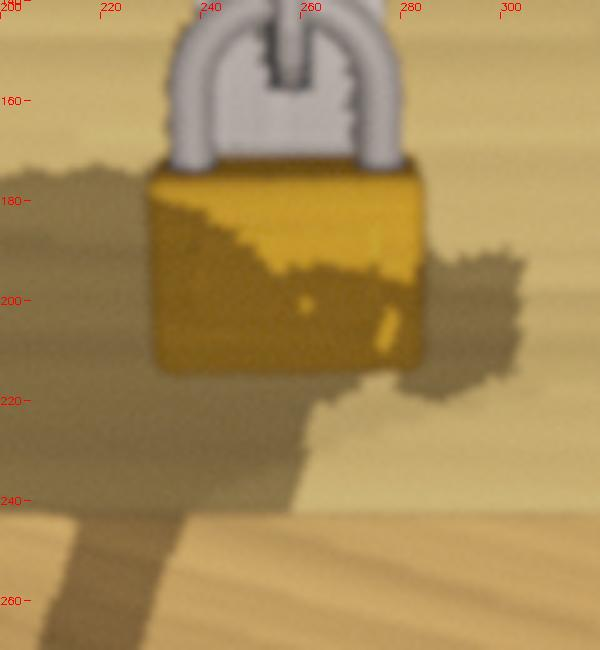

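View pics/c9.png

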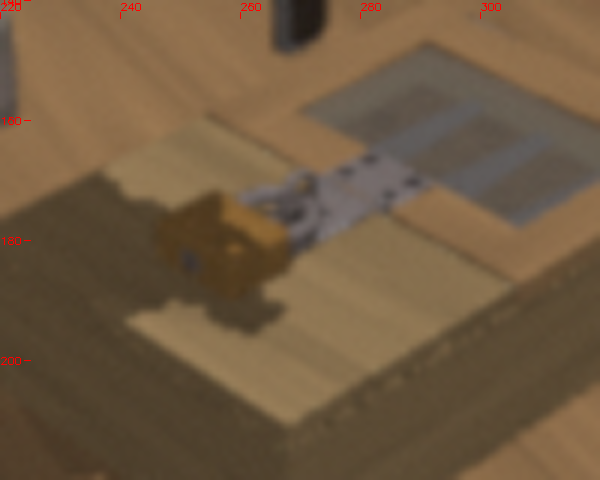

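```bash
python3 - <<'E'
from h import *
s=r.sense(); print(s['tool_pos'],s['qd'])
snap('wrist','wrist21'); crop('wrist21',205,100,315,230,5,'c8')
f='wrist21'; t=np.radians(15.6); xp=np.array([np.cos(t),np.sin(t)]); yp=np.array([-xp[1],xp[0]])
E
```

```text
[577.36871616  28.23520076 226.31209411] [-0.08764654  1.4011731   2.02013595 -0.03890343 -0.25710793  0.03872194]
```

View pics/c8.png

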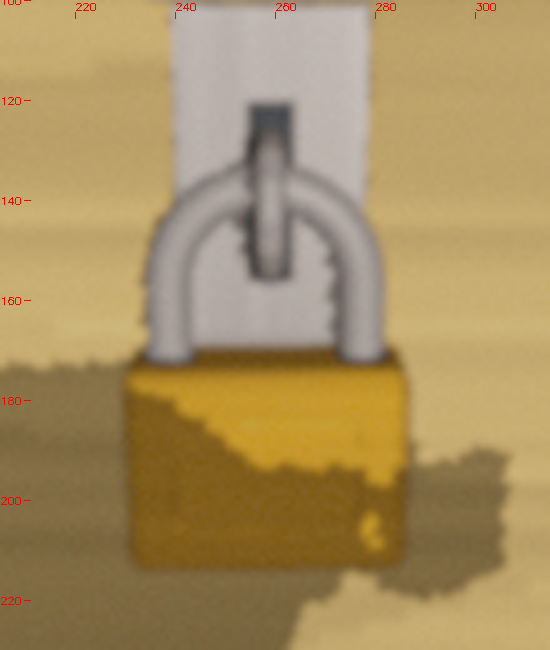

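```bash
python3 - <<'E'
from h import *
f='wrist21'; t=np.radians(15.6); xp=np.array([np.cos(t),np.sin(t)]); yp=np.array([-xp[1],xp[0]])
o=at(f,258,193,112)[:2]
for n,p,z in(('backL',(233,213.5),112),('backR',(285,213.5),112),('frontL',(230.5,174),112),('frontR',(286.5,174),112),('legin',(238,171.5),101),('bowtop',(258,133),101),('near',(257.5,152),101),('slotfar',(258,121),90)):
    q=at(f,*p,z)[:2]-o; print(n,(q@xp).round(1),(q@yp).round(1))
f='wrist1' # reference: open, same method
t=np.radians(94);xp=np.array([np.cos(t),np.sin(t)])
o=at(f,261,216,22)[:2]
for n,p,z in(('back',(261,230.5),22),('front',(261,202.7),22),('bowtop',(259,158),11)): print(n,((at(f,*p,z)[:2]-o)@xp).round(1))
E
```

```text
backL -19.3 22.2
backR -19.3 -24.0
frontL 17.1 23.3
frontR 17.0 -24.2
legin 16.3 17.7
bowtop 50.0 -0.0
near 33.7 0.4
slotfar 58.9 -0.0
back -19.2
front 17.0
bowtop 67.9
```

{"fn": "drive_tool", "kwargs": {"moves": [[[0,0,0],0],[[0,0,0],0],[[0,0,0],0],[[0,0,0],0],[[0,0,0],0],[[0,0,0],0],[[0,0,0],0],[[0,0,0],0]]}}

```text
time: 23.03
tool_pos: [577.4, 28.2, 226.5]
tcp_rot: [180.0, -0.0, 15.6]
ft_force: [-1.3, 0.4, 0.3]
finger_gap: 79.9
```

```bash
python3 -c "
from h import *
print(r.hand_in())"
```

```text
the job is handed in; nothing more can be done
None
```

The padlock is locked through the staple of the hasp and lies flat on the chest. I handed the job in at 23 s; no verdict is reported.

- **Threading:** I picked up the larger brass padlock and lowered it so the near bar of the staple stood in the shackle's gap. I drew the free end through the eye and swung the lock 90° about the bow. The wrist force showed no sideways contact in either step, and the shackle was still fully open afterwards.
- **Shutting:** Pushing along the padlock's x, the shackle slid shut at about 10 N. At the end the tool stopped advancing while the force climbed to 14.7 N, which I took as the hard stop. The wrist force read at the end of each move never passed 14.7 N against the 20 N limit.
- **Final checks:** After backing off, opening the fingers and rising, the pictures show the near bar inside the bow and the far bar beyond it.
    - **Bow travel:** it came out between 16.8 and 17.9 mm, depending on the picture used. That fits a shut shackle; the camera calibration is only good to about 2 mm.
    - **Near bar:** about 35 mm along x from the padlock's centre, within the 19–45 mm asked.
- **Other things:** No step came near the bystanders or the look-alikes. I took no separate final measurement of their positions.

One reading disagreed: the cameras put the bow about 2 mm closer to the body than nominal when shut. The same methods made the body itself about 2 mm too short, so I put it down to measuring error.

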